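# Put three craft-bench things back on their own pads

### The arm

A 7-joint arm with a two-finger parallel gripper is mounted at the origin on the work surface. World frame = base frame: x ahead of the robot, y to its left, z up, the work surface at z = 0. Lengths are in m, angles in rad, forces in N, time in s.
With the tool pointing down it reaches from about 0.4 to 0.85 m from the base axis. Payload 10.4 kg.
Tool frame: the origin (TCP) lies on the centre line of the jaws, within the pads' length; the fingertips stand 11 mm ahead of it and the grasp point (between the pads) lies 8 mm behind it; z points along the fingers, y is the line along which they close (so a half turn about z gives the same grasp; the last joint's range is limited). The gripper opens to 87 mm and grips with 3 to 60 N. Pads are 19 mm wide; open, the fingers measure 117 mm over their backs; the gripper's body (75 mm by 190 mm) begins 51 mm behind the grasp point.
Start: joints at [1.232, 0.332, -0.065, 1.46, 0.022, 1.35, -0.088], TCP at [0.194, -0.594, 0.197] pointing down, gripper open.
Joint ranges: [-2.6, 2.6], [-0.5, 2.12], [-1.47, 1.34], [0.16, 2.42], [-1.27, 4.41], [0.06, 2.06], [-2.6, 2.6]. Speed limits (rad/s): [2.22, 2.22, 2.79, 2.79, 3.14, 3.14, 3.14].

### API

Orientations are given as a unit quaternion [x, y, z, w].
In Python, from bench import r gives the robot as it stands.
- The arm moves only by the shell command python3 -m pendant 'ROWS' [OPENING] [FORCE]. ROWS is JSON, a list of rows, each a list of 4 numbers: the shift along the tool's x, y, z in m, then the turn about the tool's z in rad. A call has 1 to 8 rows; each row shifts and turns the commanded pose from where the row before left it, along the tool's axes as they then stand; what a row does not reach is not made up. A row lasts 1/12 s, in which the tool goes at most 41.7 mm and 7.16 degrees, less where a joint would pass 70% of its speed; a pose out of reach is approached as far as the arm can. A call with a gripper value outside its range is refused whole. OPENING is the opening, from 0 (shut) to 1 (fully open), set as the call begins (- or left out, the last holds). The fingers move at their own pace and stop on an object; FORCE is the grip in N (left out, the last holds). Time passes only in rows, so rows that do not move let the fingers close. It gives the time, the measured TCP pose, the force, the opening and the grip force at its end, in the units of the state.
- r.read_state(): the state, without advancing time (a new reading comes with each control period).
- r.camera(name): name is "scene" or "top" or "wrist"; returns a dict with "img" (400x640x3 uint8, red, green, blue), "camera_matrix" (3x3 intrinsics, pixels), "xyz" and "attitude" of the camera in the world. Camera axes: x right, y down, z forward; pixel columns grow to the right and rows downward; lengths in m; the calibration is good to about 2 mm. The wrist camera is an equidistant fisheye: a pixel r from the principal point sees the ray r / f radians off the axis. A picture is of the moment at which its call begins. There is no depth.
- r.close_job(): hands the job in; it is judged then, once.
Trained networks look in the newest picture that a camera, given by its name, has taken for a name from the list of things; names that differ only in an ending like _2 or _b are one class to them, and where a whole thing is asked for, a point or a joint stands for the part that bears it (a point fixed in the world has none). Each returns a list of dicts, best first, with "score" (0 to 1); they miss things now and then, are a little off and sometimes report something else, mostly with a low value. They report only what shows in the picture. A call takes as long as a camera call. They do not tell look-alikes from the thing itself.
- r.outline_of(thing, camera): "mask" (400x640 bool, what is visible of it) and "bbox" ([centre column, centre row, width, height] in pixels, round what is visible of it).
The state is a dict: "time": time; "joint_positions": joint angles; "joint_vel": joint speeds; "joint_torque": joint torques, N m; "ee_pos": TCP position; "eef_rot": TCP orientation; "ft_force": force on the tool from outside, world axes, zero at the start; "torque": the same for the moment, N m; "width": finger opening in m; "grip_force": force on a finger pad.
Only numpy, scipy, OpenCV 4.12 (cv2) and the standard library are available. Lean on these libraries where they do the work, as an engineer would, in place of code of your own. Each camera call takes 0.05 s, during which the arm holds its last target. There are 200 camera calls.

### The job

The glass jar, the knobbed steel weight and the sharpening stone each stand on one another's pads: put them right, so that the jar stands centred on the round cork coaster, the square weight centred on the square white tile, and the stone centred and lengthwise on the long wooden rest. Only one fits on a pad at a time, and the empty black mat is free as a stopover. Keep all three upright, set them down rather than dropping them, and leave the cup, the tin and the brush where they are.

Things in the scene. Friction and masses are not known exactly. Their poses are not given: they have to be found in the camera images.
- jar_mid (a point): centre (half-way up) of a closed round jar of amber glass with an aluminium lid, 54 mm in diameter, 68 mm tall (so 34 mm from this point to its underside), about 0.2 kg, loose; z is up; grip it round the body
- weight_mid (a point): centre of the square block of a steel press weight: block 48 x 48 mm, 36 mm tall (this point is 18 mm above its underside), its sides along x and y; on top in the middle is a small dark knob 20 mm in diameter, which ends 56 mm above the underside; about 0.6 kg, loose; z is up; grip it by two sides of the block
- stone_mid (a point): centre of an oblong sharpening stone, grey above and brick-red below, 104 mm long (its x), 40 mm wide (its y), 34 mm tall (this point is 17 mm above its underside), about 0.3 kg, loose; z is up; grip it across its width
- coaster: flat round cork coaster, 110 mm in diameter, 8 mm thick, fixed; origin at the centre of its underside, on the bench; the jar's pad
- tile: flat square white ceramic tile, 100 x 100 mm, 8 mm thick, fixed; origin at the centre of its underside, sides along x and y; the weight's pad
- rest: flat oblong pale wooden rest, 140 mm long (its x) and 64 mm wide (its y), 8 mm thick, fixed; origin at the centre of its underside; the stone's pad
- mat: flat black rubber mat, 100 mm (its x) by 120 mm (its y), 4 mm thick, fixed; origin at the centre of its underside; empty at the start, a free spot
- cup: empty open white ceramic cup, 68 mm across the rim, 75 mm tall, loose, on the bench; origin at the centre of its underside; a bystander
- tin: low closed round aluminium tin, 64 mm in diameter, 24 mm tall, loose, on the bench; origin at the centre of its underside; a bystander
- brush: brush lying on the bench to the robot's right, loose, handle towards its -x; a bystander
Things that resemble listed ones, but are neither listed nor needed, are in the scene too. Leave any yellow look-alike of the part that bears jar_mid alone.

How it is judged:
By the outcome, as a careful person would: the job done as asked, in the order asked, and still so for the second after the job is handed in, with the robot touching nothing.
It also fails if it takes over 122 s, if anything falls off the work surface, if the arm or the gripper's body presses on something with over 40 N, if the wrist force passes 120 N, or if a joint passes its speed limit or range.

## Working session

There is one attempt and no reset: what is moved stays moved. The work goes in short steps, Python scripts to look and compute and a shell command to move; the robot and the scene stay as the last step left them, time stands still between calls to the robot, and variables do not carry over. Pictures are saved under pics/ and viewed, at most 16 in all, crops included, and the job is handed in when it is done.

```bash
ls; mkdir -p pics
cat > h.py <<'E'
from bench import r
import numpy as np, cv2
from scipy.spatial.transform import Rotation as R
def cam(n):
    c=r.camera(n); return c
def Rm(c):
    a=np.array(c["attitude"],float)
    return R.from_quat(a).as_matrix() if a.size==4 else a.reshape(3,3)
def px2w(c,u,v,z):
    K=np.array(c["camera_matrix"]); d=Rm(c)@np.array([(u-K[0,2])/K[0,0],(v-K[1,2])/K[1,1],1])
    p=np.array(c["xyz"]); return p+d*(z-p[2])/d[2]
def w2px(c,P):
    K=np.array(c["camera_matrix"]); q=Rm(c).T@(np.array(P)-c["xyz"]); q=K@q; return q[:2]/q[2]
def save(img,n,s=1.0):
    cv2.imwrite("pics/"+n,cv2.resize(img[:,:,::-1],None,fx=s,fy=s,interpolation=cv2.INTER_CUBIC))
E
python3 - <<'E'
from h import *
for n in ["scene","top"]:
    c=cam(n); save(c["img"],n+"1.png",1.25); print(n,c["xyz"],c["attitude"],c["camera_matrix"])
    for t in ["jar_mid","weight_mid","stone_mid","coaster","tile","rest","mat","cup","tin","brush"]:
        print(t,[(round(o["score"],2),np.round(o["bbox"]).astype(int).tolist()) for o in r.outline_of(t,n)[:4]])
s=r.read_state(); print(s)
E
```

```text
pics
scene [0.96520618 0.10537184 0.75328922] [ 0.50661642  0.8106504  -0.24683134 -0.15893404] [[366.16814644   0.         323.38677986]
 [  0.         366.16814644 198.26236409]
 [  0.           0.           1.        ]]
jar_mid [(0.92, [469, 180, 30, 34]), (0.79, [323, 321, 27, 31]), (0.67, [372, 327, 31, 35]), (0.66, [437, 290, 33, 34])]
weight_mid [(0.86, [303, 173, 25, 29])]
stone_mid [(0.65, [372, 199, 46, 38]), (0.51, [436, 290, 32, 34])]
coaster [(0.64, [374, 199, 43, 44])]
tile [(0.56, [431, 296, 60, 65])]
rest [(0.58, [299, 182, 42, 48])]
mat [(0.6, [272, 227, 63, 50]), (0.4, [235, 160, 53, 57])]
cup [(0.7, [450, 226, 34, 39]), (0.7, [435, 293, 31, 38])]
tin [(0.61, [342, 250, 26, 24])]
brush [(0.71, [233, 161, 54, 58])]
top [ 0.29194388 -0.08979858  1.20997633] [-0.6727547   0.73061153 -0.08530122  0.07957141] [[410.7621578    0.         317.39162964]
 [  0.         410.7621578  202.63494538]
 [  0.           0.           1.        ]]
jar_mid [(0.88, [242, 151, 21, 25]), (0.63, [210, 193, 22, 22]), (0.6, [271, 138, 17, 20]), (0.57, [217, 301, 28, 18])]
weight_mid [(0.63, 
[... 510 characters left out ...]
3244471,  0.33219552, -0.0647175 ,  1.46010602,  0.02157246,
        1.3499077 , -0.08851992]), 'joint_vel': array([-1.18445177e-03,  6.98035121e-05, -1.88902342e-04,  2.06873578e-03,
        1.69119991e-03,  2.70366740e-05, -1.23576438e-03]), 'joint_torque': array([-1.39546824e-03, -6.23035598e+01,  2.40402133e-02, -3.90111566e+01,
       -6.12899149e-02,  3.17395956e-02, -1.43959102e-05]), 'ee_pos': array([ 0.19412447, -0.59410609,  0.19687548]), 'eef_rot': array([9.87563951e-01, 1.57217811e-01, 3.08848426e-05, 3.29097235e-05]), 'ft_force': array([0.26587301, 0.35351009, 0.19109297]), 'torque': array([-0.0451135 ,  0.01812839, -0.00784448]), 'grip_force': 0.0, 'width': 0.08706243763377033}
```

View both.

View pics/scene1.png

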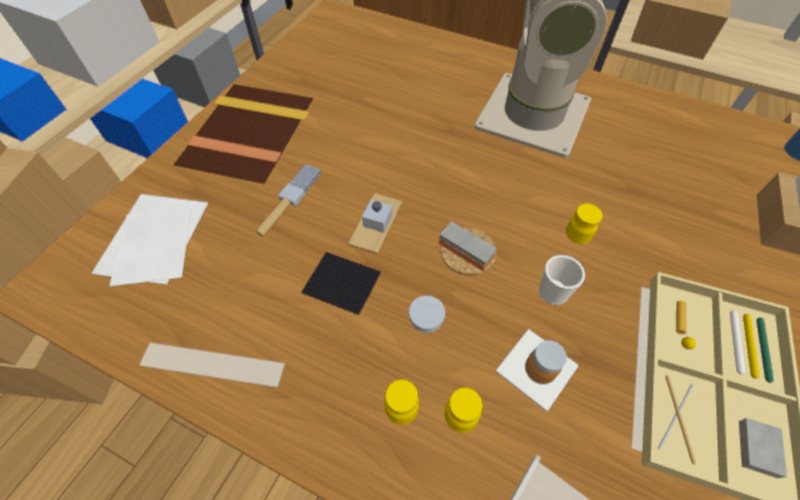

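View pics/top1.png

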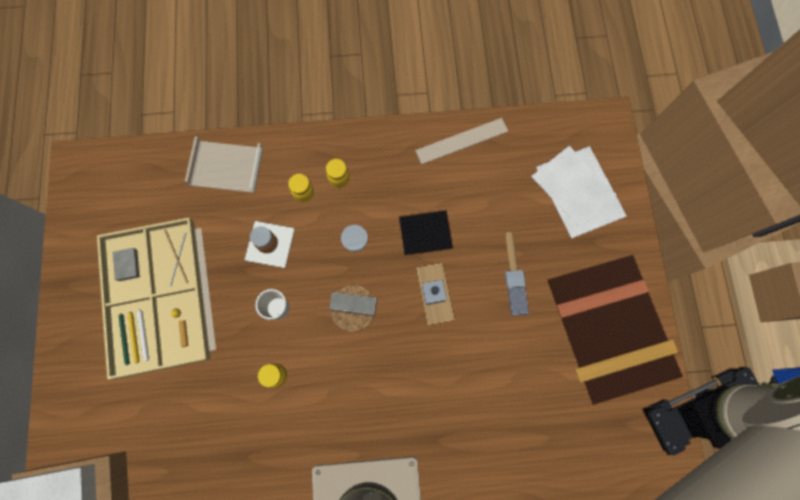

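The jar is on the tile (scene 547,362 in the enlarged view; top 264,238). The weight is on the rest (scene 377,212; top 433,291) and the stone is on the coaster (scene 467,245; top 353,303). The other jars at scene (585,223), (402,400) and (464,409) are yellow look-alikes. The grey block in the tray at (762,447) has no red lower half. I'll confirm in one rectified enlarged crop.

Run:
```python
from h import *
c=cam("top")
def rect(c,z,x0=.33,x1=.73,y0=-.25,y1=.30,s=1400):
    # image: row down = -x, col right = -y
    W=int((y1-y0)*s);H=int((x1-x0)*s)
    P=[(x1,y1),(x1,y0),(x0,y0),(x0,y1)]
    src=np.float32([w2px(c,(a,b,z)) for a,b in P]); dst=np.float32([(0,0),(W,0),(W,H),(0,H)])
    return cv2.warpPerspective(c["img"],cv2.getPerspectiveTransform(src,dst),(W,H),flags=cv2.INTER_CUBIC)
save(rect(c,.008),"rect.png"); np.save("top.npy",c["img"])
K=c
for t,z in [("tile",.008),("rest",.008),("coaster",.008),("mat",.004),("stone_mid",.042),("cup",.04),("tin",.024),("brush",.01)]:
    o=r.outline_of(t,"top")[0]; m=o["mask"].astype(np.uint8)
    v,u=np.nonzero(m)
    P=np.array([px2w(c,a,b,z)[:2] for a,b in zip(u,v)])*1000
    rc=cv2.minAreaRect(P.astype(np.float32)); (a,b),(w,h),an=rc
    print(t,round(o["score"],2),"c",round(a),round(b),"size",round(w),round(h),"ang",round(an,1),"mean",P.mean(0).round())
for t in ["jar_mid","weight_mid"]:
  for n in ["scene","top"]:
    pass
```

```text
tile 0.86 c 627 193 size 100 100 ang 74.3 mean [619. 185.]
rest 0.68 c 474 -194 size 142 67 ang 5.3 mean [ 472. -196.]
coaster 0.92 c 456 5 size 100 106 ang 85.3 mean [448.   5.]
mat 0.93 c 626 -186 size 100 120 ang 3.4 mean [ 626. -186.]
stone_mid 0.75 c 461 -1 size 107 46 ang 78.2 mean [460.  -1.]
cup 0.75 c 475 181 size 73 69 ang 85.3 mean [474. 182.]
tin 0.69 c 621 -12 size 60 62 ang 85.3 mean [621. -12.]
brush 0.8 c 507 -385 size 45 199 ang 89.0 mean [ 487. -386.]
```

View pics/rect.png

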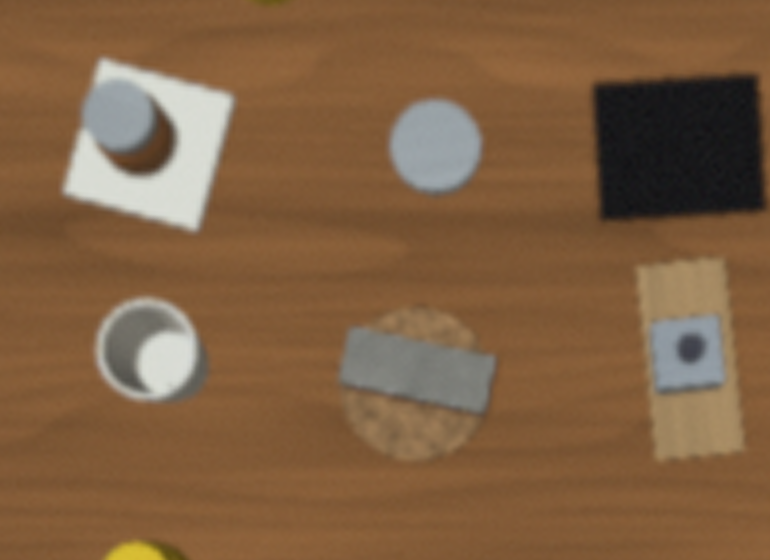

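The crop confirms it. The amber jar with the aluminium lid is at (119,116) on the white tile. The steel weight with its knob is at (690,350) on the wooden rest. The grey-and-red stone is at (417,370) on the cork coaster. The mat at (680,148) is empty. My plan is stone→mat, jar→coaster, weight→tile, stone→rest. First I'll move above the stone.

```bash
cat >> h.py <<'E'
def go(x,y,z,phi):
    """remaining shift in tool axes (x,y,z) and turn to reach TCP x,y,z with tool-x heading phi deg"""
    s=r.read_state(); A=R.from_quat(s["eef_rot"]); p=np.array(s["ee_pos"])
    X=A.as_matrix()[:,0]; ph=np.degrees(np.arctan2(X[1],X[0]))
    d=A.inv().apply(np.array([x,y,z])-p)
    t=-np.radians((phi-ph+180)%360-180)
    print("t",round(s["time"],2),"p",p.round(4),"phi",round(ph,1),"| shift",d.round(4),"turn",round(t,3),"F",np.round(s["ft_force"],1),"w",round(s["width"],4),"g",round(s["grip_force"],1),"q",np.round(s["joint_positions"],2))
def fish(c,P):
    K=np.array(c["camera_matrix"]); q=Rm(c).T@(np.array(P)-c["xyz"]); n=np.hypot(q[0],q[1]); th=np.arctan2(n,q[2])
    return np.array([K[0,2]+K[0,0]*th*q[0]/n,K[1,2]+K[1,1]*th*q[1]/n])
def rectw(c,z,x0,x1,y0,y1,s=2000):
    "orthorectified wrist picture at height z: row down=-x, col right=-y"
    W=int((y1-y0)*s);H=int((x1-x0)*s)
    j,i=np.meshgrid(np.arange(W),np.arange(H)); P=np.stack([x1-i/s,y1-j/s,np.full(j.shape,z)],-1)-c["xyz"]
    q=P@Rm(c); n=np.hypot(q[...,0],q[...,1]); k=np.arctan2(n,q[...,2])/n; K=np.array(c["camera_matrix"])
    return cv2.remap(c["img"],(K[0,2]+K[0,0]*k*q[...,0]).astype(np.float32),(K[1,2]+K[1,1]*k*q[...,1]).astype(np.float32),cv2.INTER_CUBIC)
def wmask(c,t,z,k=0):
    o=r.outline_of(t,"wrist")
    for o in o[:3]:
        v,u=np.nonzero(o["mask"]); K=np.array(c["camera_matrix"])
        a=(u-K[0,2])/K[0,0]; b=(v-K[1,2])/K[1,1]; th=np.hypot(a,b); s=np.sin(th)/th
        d=np.stack([a*s,b*s,np.cos(th)],-1)@Rm(c).T
        P=c["xyz"]+d*((z-c["xyz"][2])/d[:,2])[:,None]; P=P[:,:2]*1000
        (x,y),(w,h),an=cv2.minAreaRect(P.astype(np.float32))
        print(t,round(o["score"],2),"c",round(x,1),round(y,1),"size",round(w),round(h),"ang",round(an,1),"mean",P.mean(0).round(1))
E
M='python3 -m pendant'
$M '[[0.0274,-0.03,0,0],[0.0274,-0.03,0,0],[0.0274,-0.03,0,0],[0.0274,-0.03,0,0],[0.0274,-0.03,0,0],[0.0274,-0.03,0,0],[0.0274,-0.03,0,0],[0.0274,-0.03,0,0]]' 1 20
$M '[[0.0274,-0.03,0,0],[0.0274,-0.03,0,0],[0.0274,-0.03,0,0],[0.0274,-0.03,0,0],[0.0274,-0.03,0,0],[0.0274,-0.03,0,0],[0.0274,-0.03,0,0],[0.0274,-0.03,0,0]]'
$M '[[0,0,0,-0.117],[0,0,0,-0.117],[0,0,0,-0.117],[0,0,0,-0.117],[0,0,0,-0.117],[0,0,0,-0.117],[0,0,0,-0.117],[0,0,0,-0.117]]'
$M '[[0,0,0,-0.117],[0,0,0,0],[0,0,0,0]]'
python3 - <<'E'
from h import *
go(.461,-.001,.197,78.5)
c=cam("wrist"); print(c["xyz"],c["camera_matrix"]); save(c["img"],"w1.png")
wmask(c,"stone_mid",.042); wmask(c,"coaster",.008); wmask(c,"tin",.024)
E
```

```text
time: 2.22
ee_pos: [0.3284, -0.2961, 0.197]
eef_rot: [0.988, 0.157, 0.0, 0.0]
ft_force: [0.4, -0.5, -0.3]
width: 0.0871
grip_force: 0.0
time: 2.88
ee_pos: [0.4623, 0.0002, 0.1973]
eef_rot: [0.988, 0.157, 0.001, 0.0]
ft_force: [1.4, -1.0, 0.1]
width: 0.0872
grip_force: 0.0
time: 3.55
ee_pos: [0.4618, -0.0017, 0.197]
eef_rot: [0.809, 0.588, 0.0, 0.0]
ft_force: [-1.2, 0.1, -0.5]
width: 0.0871
grip_force: 0.0
time: 3.8
ee_pos: [0.4618, -0.0017, 0.197]
eef_rot: [0.776, 0.631, 0.0, 0.0]
ft_force: [0.7, -0.3, -0.1]
width: 0.0868
grip_force: 0.0
t 3.8 p [ 0.4618 -0.0017  0.197 ] phi 78.2 | shift [ 0.0005 -0.001  -0.    ] turn -0.005 F [ 0.7 -0.3 -0.1] w 0.0868 g 0.0 q [ 0.64  0.01 -0.72  1.84  0.01  1.3  -0.29]
[0.47904226 0.08100942 0.38534734] [[309.70691629   0.         315.9302971 ]
 [  0.         309.70691629 200.06294649]
 [  0.           0.           1.        ]]
stone_mid 0.64 c 461.5 2.4 size 106 41 ang 78.1 mean [461.6   4.4]
coaster 0.57 c 455.7 8.7 size 102 108 ang 84.6 mean [451.1   8.8]
tin 0.79 c 618.5 -9.9 size 63 68 ang 81.5 mean [618.7  -8.6]
```

View pics/w1.png

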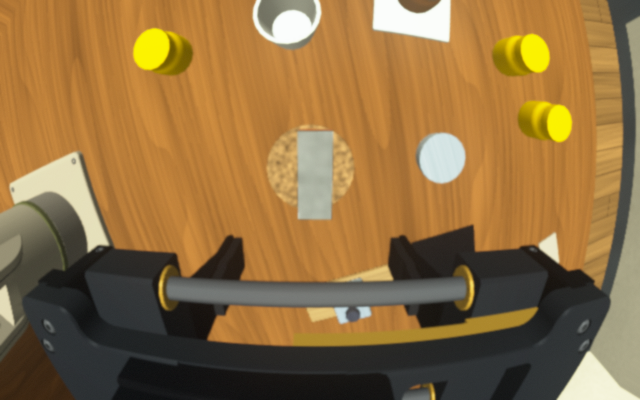

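The wrist view shows the stone on the coaster at (315,175), clear of everything else. It measures 106x41 mm at 78°, which fits, so I'll descend and grip it across the width.

```bash
M='python3 -m pendant'
$M '[[0.0026,-0.001,0.034,0],[0,0,0.035,0],[0,0,0.035,0],[0,0,0.035,0],[0,0,0.025,0],[0,0,0.01,0],[0,0,0,0]]' | tail -5
$M '[[0,0,0,0],[0,0,0,0],[0,0,0,0],[0,0,0,0],[0,0,0,0],[0,0,0,0],[0,0,0,0],[0,0,0,0]]' 0 25
$M '[[0,0,-0.01,0],[0,0,-0.02,0],[0,0,-0.03,0],[0,0,-0.035,0],[0,0,0,0]]'
python3 - <<'E'
from h import *
go(.626,-.186,.118,93.4)
c=cam("wrist"); wmask(c,"stone_mid",.137); wmask(c,"coaster",.008);wmask(c,"mat",.004)
E
```

```text
ee_pos: [0.4598, 0.0012, 0.0211]
eef_rot: [0.775, 0.632, -0.001, -0.002]
ft_force: [-0.9, 0.4, 0.5]
width: 0.0869
grip_force: 0.0
time: 5.25
ee_pos: [0.4614, 0.001, 0.023]
eef_rot: [0.775, 0.632, 0.0, 0.0]
ft_force: [1.5, -0.0, -0.3]
width: 0.0418
grip_force: 0.0
time: 5.67
ee_pos: [0.4647, 0.0016, 0.1242]
eef_rot: [0.775, 0.632, 0.003, 0.003]
ft_force: [1.6, -0.6, 1.0]
width: 0.0083
grip_force: 0.0
t 5.67 p [0.4647 0.0016 0.1242] phi 78.5 | shift [-0.1516  0.1955  0.0078] turn -0.261 F [ 1.6 -0.6  1. ] w 0.0083 g 0.0 q [ 0.62  0.08 -0.75  1.94  0.06  1.14 -0.35]
stone_mid 0.73 c 467.9 31.5 size 70 27 ang 77.7 mean [468.9  35.4]
stone_mid 0.54 c 467.9 138.4 size 25 47 ang 75.2 mean [470.7 139.6]
coaster 0.69 c 456.1 8.0 size 104 109 ang 85.4 mean [451.6   9.3]
mat 0.63 c 632.7 -183.7 size 86 123 ang 3.2 mean [ 633.3 -183. ]
```

The fingers were still closing when I lifted, so the stone stayed behind. I'll reopen, check its pose and go again with a longer close.

```bash
M='python3 -m pendant'
$M '[[0,0,-0.03,0],[0,0,-0.03,0],[0,0,0,0],[0,0,0,0],[0,0,0,0],[0,0,0,0],[0,0,0,0],[0,0,0,0]]' 1 | tail -5
python3 - <<'E'
from h import *
go(.4615,.001,.023,78.5)
c=cam("wrist"); wmask(c,"stone_mid",.042); wmask(c,"coaster",.008)
c=cam("top"); o=r.outline_of("stone_mid","top")
if o: 
  v,u=np.nonzero(o[0]["mask"]); P=np.array([px2w(c,a,b,.042)[:2] for a,b in zip(u,v)])*1000; print(cv2.minAreaRect(P.astype(np.float32)))
E
```

```text
ee_pos: [0.4608, 0.0011, 0.177]
eef_rot: [0.775, 0.632, -0.0, -0.001]
ft_force: [-0.7, -0.7, -0.3]
width: 0.0468
grip_force: 0.0
t 6.53 p [0.4608 0.0011 0.177 ] phi 78.4 | shift [1.00e-04 9.00e-04 1.54e-01] turn -0.001 F [-0.7 -0.7 -0.3] w 0.0468 g 0.0 q [ 0.64  0.02 -0.74  1.87  0.02  1.26 -0.31]
stone_mid 0.79 c 461.6 2.4 size 108 42 ang 77.4 mean [461.6   3.8]
coaster 0.88 c 456.5 7.7 size 104 109 ang 82.4 mean [451.7   9.4]
```

```bash
M='python3 -m pendant'
$M '[[0,0,0,0],[0,0,0,0],[0,0,0,0],[0,0,0,0],[0,0,0,0],[0,0,0,0],[0,0,0,0],[0,0,0.02,0]]' 1 | grep width
$M '[[0,0,0.03,0],[0,0,0.035,0],[0,0,0.035,0],[0,0,0.024,0],[0,0,0.01,0],[0,0,0,0],[0,0,0,0]]' | tail -5
$M '[[0,0,0,0],[0,0,0,0],[0,0,0,0],[0,0,0,0],[0,0,0,0],[0,0,0,0],[0,0,0,0],[0,0,0,0]]' 0 25 |grep width
$M '[[0,0,0,0],[0,0,0,0],[0,0,0,0],[0,0,0,0],[0,0,0,0],[0,0,0,0],[0,0,0,0],[0,0,0,0]]' 0 25
python3 -c "
from h import *
go(.461,.001,.023,78.5)"
```

```text
width: 0.0869
ee_pos: [0.4618, 0.0013, 0.0246]
eef_rot: [0.775, 0.632, 0.0, -0.0]
ft_force: [0.9, -0.5, 0.7]
width: 0.087
grip_force: 0.0
width: 0.0417
time: 9.37
ee_pos: [0.4613, 0.001, 0.0238]
eef_rot: [0.775, 0.632, -0.0, 0.0]
ft_force: [0.1, -0.4, 0.1]
width: 0.0006
grip_force: 0.0
t 9.37 p [0.4613 0.001  0.0238] phi 78.4 | shift [-0.0001 -0.0003  0.0008] turn -0.001 F [ 0.1 -0.4  0.1] w 0.0006 g 0.0 q [ 0.58  0.23 -0.73  2.04  0.19  0.94 -0.46]
```

The width went to 0.6 mm with nothing between the fingers. I'll look.

Run:
```python
from h import *
c=cam("wrist"); a=c["img"]; s=r.read_state()
print(fish(c,s["ee_pos"]),fish(c,[.4615,.001,.042]),c["xyz"],R.from_matrix(Rm(c)).as_matrix().round(3).tolist())
d=cam("scene"); b=cv2.resize(d["img"][100:300,250:500],(500,400))
print(w2px(d,s["ee_pos"]))
save(np.hstack([cv2.resize(a[80:],(300,150)),]),"x.png")
out=np.zeros((600,640,3),np.uint8); out[:200,:320]=cv2.resize(a,(320,200)); out[200:,:500]=b
save(out,"w2.png")
wmask(c,"stone_mid",.042)
```

```text
[315.84883186 234.69098028] [316.12189919 246.79556335] [0.47830399 0.08379316 0.21225875] [[0.98, -0.19, -0.061], [-0.2, -0.933, -0.299], [-0.0, 0.305, -0.952]]
[373.2095897  197.01105546]
stone_mid 0.77 c 461.4 3.9 size 109 40 ang 77.4 mean [466.9  29.4]
```

View pics/w2.png

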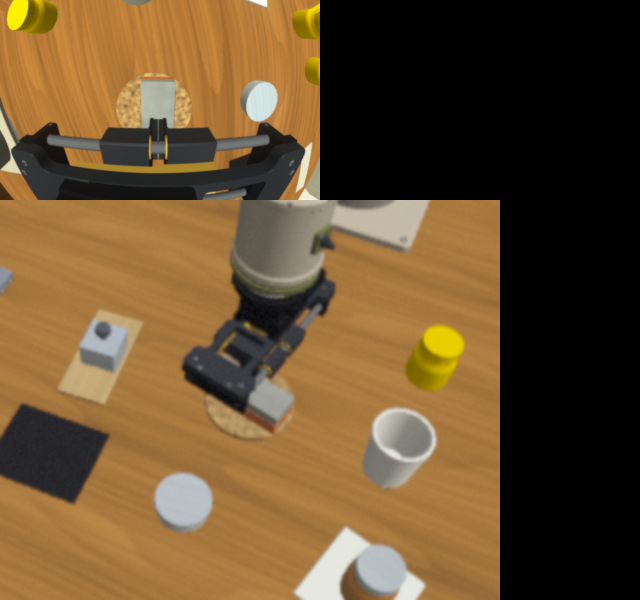

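Run:
```python
from h import *
c=cam("wrist"); a=c["img"][130:330,200:430]
d=cam("scene"); b=d["img"][150:225,330:410]
t=cam("top"); e=t["img"][215:275,240:330]
out=np.zeros((600,800,3),np.uint8); out[:300,:345]=cv2.resize(a,(345,300)); out[:,350:350+448][:420]=cv2.resize(b,(448,420),interpolation=2); out[310:510,:300]=cv2.resize(e,(300,200),interpolation=2)
save(out,"w3.png"); wmask(c,"coaster",.008); wmask(c,"tin",.024)
```

```text
coaster 0.8 c 458.8 18.4 size 82 109 ang 78.7 mean [453.   16.5]
coaster 0.26 c 591.6 -130.0 size 30 44 ang 79.1 mean [ 593.4 -131.9]
tin 0.65 c 616.3 -8.6 size 64 75 ang 75.1 mean [614.8  -6. ]
```

View pics/w3.png

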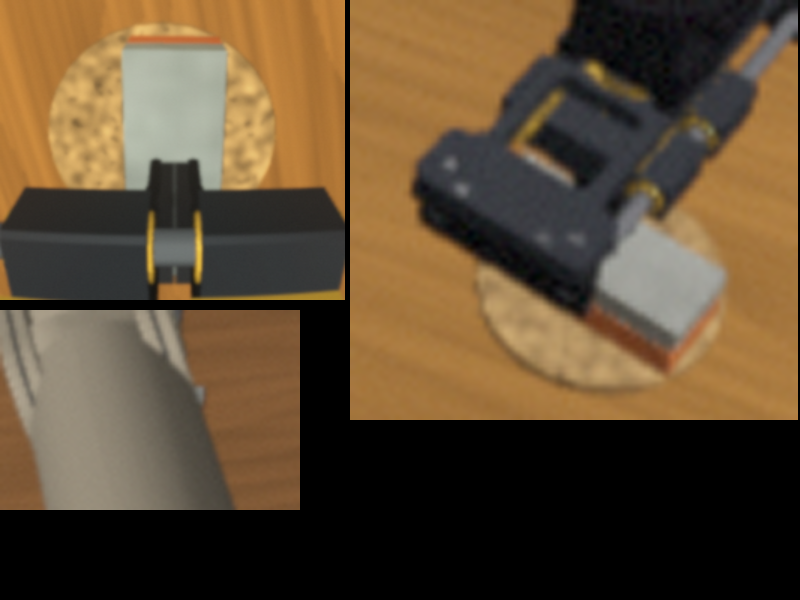

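The fingers show across the stone with no force. In the wrist view the tips also appear higher than the stated length implies. I'll test this with a light touch of the closed fingertips on the bare bench at (0.54,-0.09).

```bash
M='python3 -m pendant'
$M '[[0,0,-0.03,0],[0,0,-0.035,0],[0,0,-0.02,0],[-0.035,0.02,0,0],[-0.035,0.02,0,0],[-0.004,0.03,0,0],[0,0.027,0,0],[0,0,0,0]]' | grep ee_pos
$M '[[0,0,0.03,0],[0,0,0.03,0],[0,0,0.02,0],[0,0,0,0],[0,0,0,0]]' | egrep 'ee_pos|force'
$M '[[0,0,0.002,0],[0,0,0.002,0],[0,0,0.002,0],[0,0,0,0]]' | egrep 'ee_pos|force'
python3 - <<'E'
from h import *
go(.54,-.09,.011,78.5)
c=cam("wrist"); d=cam("scene"); a=c["img"][130:330,200:430]
u,v=w2px(d,r.read_state()["ee_pos"]).astype(int); print(u,v); b=d["img"][v-50:v+30,u-45:u+45]
out=np.zeros((400,800,3),np.uint8); out[:300,:345]=cv2.resize(a,(345,300)); out[:400,350:800]=cv2.resize(b,(450,400),interpolation=2)
save(out,"w4.png")
E
```

```text
ee_pos: [0.5447, -0.0929, 0.1083]
ee_pos: [0.5408, -0.0904, 0.0286]
ft_force: [-0.3, 0.8, 0.9]
grip_force: 0.0
ee_pos: [0.5418, -0.0911, 0.0234]
ft_force: [-0.6, -0.4, -0.6]
grip_force: 0.0
t 11.18 p [ 0.5418 -0.0911  0.0234] phi 78.4 | shift [ 0.0007 -0.002   0.0124] turn -0.001 F [-0.6 -0.4 -0.6] w 0.0006 g 0.0 q [ 0.62  0.41 -0.63  1.82  0.28  1.   -0.33]
324 208
```

View pics/w4.png

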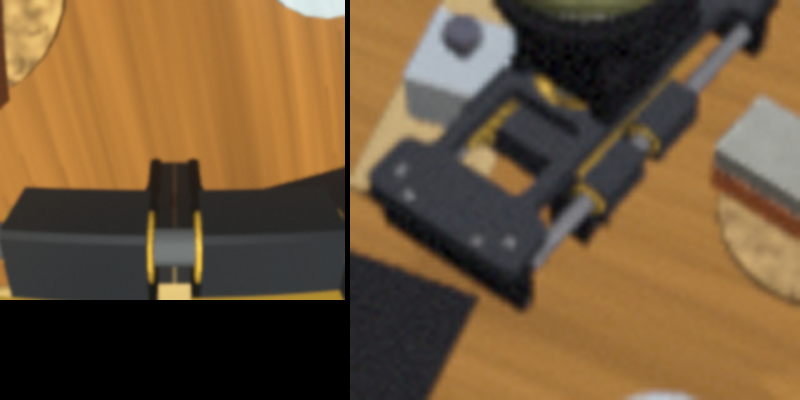

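Over open bench the fingertips look the same, so nothing was penetrated and the fingers end higher than stated. I'll keep touching down in small steps.

```bash
M='python3 -m pendant'
$M '[[0,0,0.003,0],[0,0,0.003,0],[0,0,0.003,0],[0,0,0.002,0],[0,0,0,0],[0,0,0,0]]' | egrep 'ee_pos|ft_force'
$M '[[0,0,0.002,0],[0,0,0.002,0],[0,0,0,0],[0,0,0,0]]' | egrep 'ee_pos|ft_force'
```

```text
ee_pos: [0.5414, -0.0908, 0.0116]
ft_force: [-0.0, 0.2, -0.9]
ee_pos: [0.5414, -0.0909, 0.0077]
ft_force: [0.2, -1.3, -0.6]
```

```bash
M='python3 -m pendant'
$M '[[0,0,0.003,0],[0,0,0.003,0],[0,0,0.002,0],[0,0,0,0],[0,0,0,0]]' | egrep 'ee_pos|ft_force'
$M '[[0,0,0.002,0],[0,0,0.002,0],[0,0,0.001,0],[0,0,0,0],[0,0,0,0]]' | egrep 'ee_pos|ft_force'
```

```text
ee_pos: [0.5414, -0.0909, -0.0003]
ft_force: [0.2, 0.2, 0.2]
ee_pos: [0.5415, -0.0909, -0.0052]
ft_force: [0.4, 0.3, -0.1]
```

```bash
M='python3 -m pendant'
$M '[[0,0,0.001,0],[0,0,0.001,0],[0,0,0.001,0],[0,0,0,0],[0,0,0,0]]' | egrep 'ee_pos|ft_force'
python3 - <<'E'
from h import *
s=r.read_state();c=cam("wrist"); print(s["time"],s["ee_pos"].round(4),np.round(s["ft_force"],1)); wmask(c,"tin",.024); wmask(c,"coaster",.008); print(c["xyz"])
E
```

```text
ee_pos: [0.5414, -0.0909, -0.0082]
ft_force: [0.5, -0.4, -0.5]
13.3667 [ 0.5414 -0.0909 -0.0082] [ 0.5 -0.4 -0.5]
tin 0.61 c 621.3 -10.4 size 65 63 ang 36.2 mean [619.4 -10.4]
coaster 0.71 c 459.7 10.6 size 93 111 ang 63.2 mean [483.2  -0.6]
[ 0.55845549 -0.00815969  0.18019881]
```

```bash
M='python3 -m pendant'
$M '[[0,0,0.002,0],[0,0,0.002,0],[0,0,0.001,0],[0,0,0,0]]' | egrep 'ee_pos|ft_force'
$M '[[0,0,0.001,0],[0,0,0.001,0],[0,0,0.001,0],[0,0,0,0]]' | egrep 'ee_pos|ft_force'
```

```text
ee_pos: [0.5412, -0.0909, -0.0135]
ft_force: [-1.2, 0.1, -0.3]
ee_pos: [0.5414, -0.0909, -0.0164]
ft_force: [-0.3, -0.0, -0.2]
```

```bash
M='python3 -m pendant'
$M '[[0,0,0.001,0],[0,0,0.001,0],[0,0,0.001,0],[0,0,0,0]]' | egrep 'ee_pos|ft_force'
python3 - <<'E'
from h import *
s=r.read_state();d=cam("scene"); u,v=w2px(d,s["ee_pos"]).astype(int); print(u,v); b=d["img"][v-50:v+30,u-45:u+45]
save(b,"w5.png",6)
E
```

```text
ee_pos: [0.5414, -0.0909, -0.0194]
ft_force: [-0.5, -0.7, 0.1]
324 217
```

View pics/w5.png

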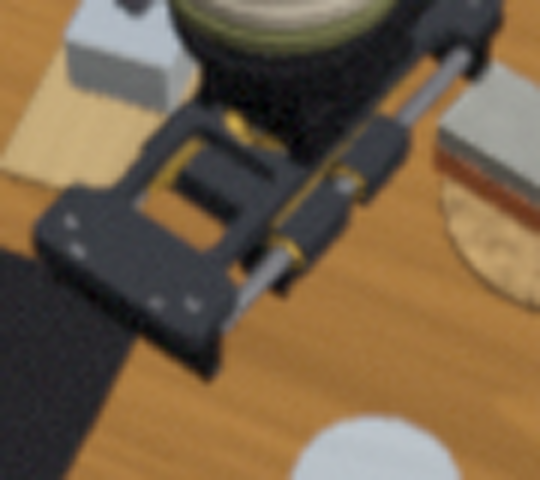

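The wrist geometry puts the visible tips about 25 mm behind the reported TCP, so contact is expected near z ≈ -0.025. The scene picture shows the closed tips, at (285,290), just above the bench.

```bash
M='python3 -m pendant'
$M '[[0,0,0.001,0],[0,0,0.001,0],[0,0,0.001,0],[0,0,0,0]]' | egrep 'ee_pos|ft_force'
$M '[[0,0,0.001,0],[0,0,0.001,0],[0,0,0,0],[0,0,0,0]]' | egrep 'ee_pos|ft_force'
```

```text
ee_pos: [0.5414, -0.0909, -0.0224]
ft_force: [-0.3, -0.0, -0.1]
ee_pos: [0.5415, -0.0909, -0.0242]
ft_force: [0.4, 0.1, 0.7]
```

```bash
M='python3 -m pendant'
$M '[[0,0,0.001,0],[0,0,0.001,0],[0,0,0,0],[0,0,0,0]]' | egrep 'ee_pos|ft_force'
```

```text
ee_pos: [0.5417, -0.0909, -0.0252]
ft_force: [-5.5, 0.1, 11.5]
```

Contact is at TCP z ≈ -0.0245, so the fingertips sit at TCP z + 0.0245. Before gripping the taller things I need to know where the gripper body ends relative to the tips.

```bash
M='python3 -m pendant'
$M '[[0,0,-0.03,0],[0,0,-0.035,0],[0,0,-0.035,0],[0,0,0,0],[0,0,0,0],[0,0,0,0],[0,0,0,0],[0,0,0,0]]' 1 20 | egrep 'ee_pos|ft_force'
$M '[[0,0,0,0],[0,0,0,0],[0,0,0,0],[0,0,0,0],[0,0,0,0],[0,0,0,0],[0,0,0,0],[0,0,0,0]]' 1 20 | egrep 'ee_pos|width'
python3 - <<'E'
from h import *
d=cam("scene")
for z in (0,.02,.04,.06,.08): print(z,w2px(d,(.642,-.073,z)).round(1),w2px(d,(.5414,-.0909,z)).round(1))
s=r.read_state(); u,v=w2px(d,s["ee_pos"]).astype(int); print(s["ee_pos"],u,v)
x0,y0=u-60,v-75; b=d["img"][y0:y0+105,x0:x0+125]; S=6
b=cv2.resize(b,None,fx=S,fy=S,interpolation=2)
A=R.from_quat(s["eef_rot"]); p=np.array(s["ee_pos"])
for k,col in ((-.0245,(255,0,0)),(-.0945,(255,255,0))):  # tip plane, nominal body plane (tip+70mm)
    q=[w2px(d,p+A.apply([a*.0375,e*.095,k])) for a,e in ((1,1),(1,-1),(-1,-1),(-1,1))]
    cv2.polylines(b,[((np.array(q)-(x0,y0))*S).astype(int)],True,col,1)
for e in (-.0435,.0435): 
    q=((w2px(d,p+A.apply([0.0095,e,-.0245]))-(x0,y0))*S).astype(int); cv2.circle(b,tuple(int(i) for i in q),4,(0,255,0),-1)
save(b,"w6.png")
E
```

```text
ee_pos: [0.5407, -0.0908, 0.0726]
ft_force: [-0.2, -0.0, -0.4]
ee_pos: [0.5415, -0.0909, 0.0739]
width: 0.0862
0 [312.3 250.1] [324.4 213.3]
0.02 [312.1 246.1] [324.5 208.8]
0.04 [311.9 242. ] [324.6 204.2]
0.06 [311.8 237.6] [324.7 199.4]
0.08 [311.6 233.1] [324.8 194.4]
[ 0.54151241 -0.09092432  0.07388469] 324 196
```

View pics/w6.png

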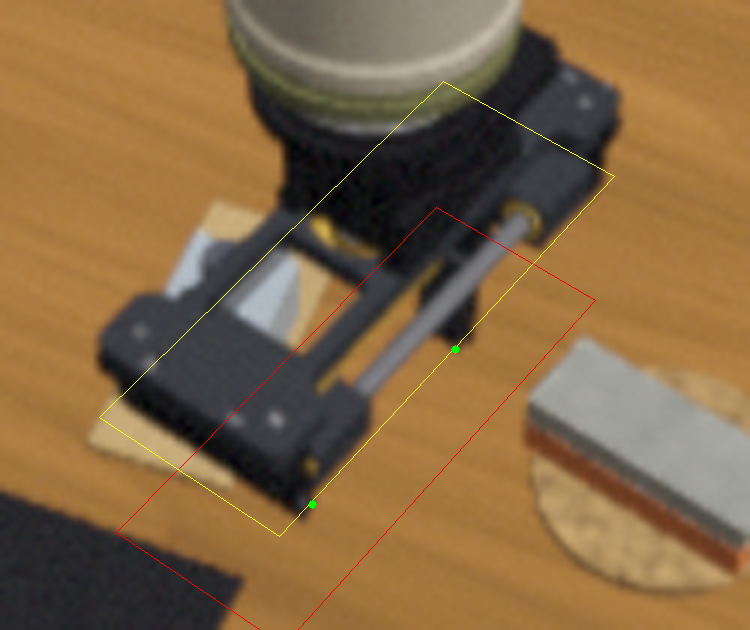

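The overlay fits. The tip dots sit on the fingertips at (458,345) and (308,508), and the body plane matches. The gripper has its stated size and only the reported z is 35 mm low. The stone grasp is therefore at TCP z = -0.0125, which puts the tips at 12 mm.

```bash
M='python3 -m pendant'
$M '[[0.0185,-0.024,0,0],[0.0185,-0.025,0,0],[0.0185,-0.024,0,0],[0.0185,-0.024,0,0],[0,0,0,0],[0,0,0.03,0],[0,0,0.03,0],[0,0,0.0165,0]]' 1 25 | grep ee_pos
$M '[[0,0,0.006,0],[0,0,0.004,0],[0,0,0,0],[0,0,0,0]]' | egrep 'ee_pos|ft_force'
$M '[[0,0,0,0],[0,0,0,0],[0,0,0,0],[0,0,0,0],[0,0,0,0],[0,0,0,0],[0,0,0,0],[0,0,0,0]]' 0 25 | egrep 'width|grip'
$M '[[0,0,0,0],[0,0,0,0],[0,0,0,0],[0,0,0,0]]' | egrep 'ee_pos|width|force'
```

```text
ee_pos: [0.4603, 0.0008, -0.0048]
ee_pos: [0.4622, 0.0011, -0.0117]
ft_force: [-0.1, 0.0, 0.1]
width: 0.0417
grip_force: 0.0
ee_pos: [0.4613, 0.001, -0.0127]
ft_force: [-0.0, -0.6, -0.0]
width: 0.0397
grip_force: 25.0
```

The stone is gripped, with width 39.7 mm and 25 N. Next I'll lift it and carry it to the mat.

```bash
M='python3 -m pendant'
$M '[[0,0,-0.01,0],[0,0,-0.02,0],[0,0,-0.035,0],[0,0,-0.035,0],[0,0,0,0]]' | egrep 'ee_pos|width|force'
$M '[[-0.0214,0.0284,0,0],[-0.0214,0.0284,0,0],[-0.0214,0.0284,0,0],[-0.0214,0.0284,0,0],[-0.0214,0.0284,0,0],[-0.0214,0.0284,0,0],[-0.0214,0.0284,0,0],[0,0,0,0]]' | egrep 'ee_pos'
$M '[[0,0,0,-0.087],[0,0,0,-0.087],[0,0,0,-0.087],[0,0,0,0],[0,0,0,0]]' | egrep 'ee_pos|width|force'
python3 - <<'E'
from h import *
go(.626,-.186,-.0165,93.4)
c=cam("wrist"); wmask(c,"mat",.004); wmask(c,"stone_mid",.142)
E
```

```text
ee_pos: [0.4648, 0.0017, 0.0936]
ft_force: [1.8, 0.9, -2.3]
width: 0.0397
grip_force: 25.0
ee_pos: [0.6278, -0.1926, 0.086]
ee_pos: [0.6258, -0.1855, 0.0872]
ft_force: [0.1, -0.6, -1.5]
width: 0.0401
grip_force: 25.0
t 20.45 p [ 0.6258 -0.1855  0.0872] phi 93.2 | shift [-0.0005  0.0002  0.1037] turn -0.003 F [ 0.1 -0.6 -1.5] w 0.0401 g 25.0 q [ 0.69  0.55 -0.65  1.48  0.34  1.22  0.05]
mat 0.61 c 625.3 -173.7 size 100 98 ang 3.3 mean [ 624.1 -152.7]
stone_mid 0.66 c 625.2 -174.9 size 40 95 ang 2.9 mean [ 624.7 -164.2]
```

```bash
M='python3 -m pendant'
$M '[[0,0,0.03,0],[0,0,0.03,0],[0,0,0.025,0],[0,0,0.01,0],[0,0,0.005,0],[0,0,0,0],[0,0,0.002,0],[0,0,0,0]]' | egrep 'ee_pos|force'
$M '[[0,0,0.001,0],[0,0,0.001,0],[0,0,0,0],[0,0,0,0]]' | egrep 'ee_pos|force'
```

```text
ee_pos: [0.6271, -0.1858, -0.0131]
ft_force: [0.3, -0.9, -2.2]
grip_force: 25.0
ee_pos: [0.6261, -0.1857, -0.0164]
ft_force: [0.1, 0.6, -2.4]
grip_force: 25.0
```

```bash
M='python3 -m pendant'
$M '[[0,0,0.001,0],[0,0,0,0],[0,0,0,0]]' | egrep 'ee_pos|ft_force'
$M '[[0,0,0,0],[0,0,0,0],[0,0,0,0],[0,0,0,0],[0,0,0,0],[0,0,0,0],[0,0,0,0],[0,0,0,0]]' 1 | egrep 'ee_pos|width'
$M '[[0,0,-0.01,0],[0,0,-0.02,0],[0,0,-0.035,0],[0,0,-0.035,0],[0,0,-0.035,0],[0,0,0,0],[0,0,0,0]]' | egrep 'ee_pos|width'
python3 - <<'E'
from h import *
c=cam("wrist"); wmask(c,"mat",.004); wmask(c,"stone_mid",.038); go(.627,.197,.12,107)
E
```

```text
ee_pos: [0.6262, -0.1857, -0.0166]
ft_force: [-3.3, 1.2, 6.7]
ee_pos: [0.626, -0.1856, -0.0177]
width: 0.0829
ee_pos: [0.6276, -0.1857, 0.1206]
width: 0.0871
mat 0.96 c 625.9 -183.9 size 100 120 ang 3.5 mean [ 625.8 -177.4]
stone_mid 0.78 c 625.7 -183.5 size 41 108 ang 3.8 mean [ 626.  -181.2]
t 23.25 p [ 0.6253 -0.1856  0.1164] phi 93.4 | shift [ 0.3818  0.0242 -0.0035] turn -0.238 F [-0.  -0.   0.1] w 0.0869 g 0.0 q [ 0.69  0.53 -0.65  1.45  0.33  1.27  0.06]
```

The stone rests on the mat at (625.7,-183.5) mm, 41x108, upright and centred. The jar is next.

```bash
M='python3 -m pendant'
$M '[[0.038,0.0024,0,0],[0.038,0.0024,0,0],[0.038,0.0024,0,0],[0.038,0.0024,0,0],[0.038,0.0024,0,0],[0.038,0.0024,0,0],[0.038,0.0024,0,0],[0.038,0.0024,0,0]]' | egrep 'ee_pos|width'
$M '[[0.038,0.0024,0,0],[0.038,0.0024,0,0],[0,0,0,0],[0,0,0,0],[0,0,0,0]]' | egrep 'ee_pos|width'
python3 - <<'E'
from h import *
go(.627,.197,-.0015,93.4)
c=cam("wrist"); save(c["img"],"w7.png"); wmask(c,"jar_mid",.076); wmask(c,"tile",.008)
g=cv2.cvtColor(c["img"],cv2.COLOR_RGB2GRAY)
E
```

```text
ee_pos: [0.6262, 0.1205, 0.116]
width: 0.0866
ee_pos: [0.6271, 0.1947, 0.116]
width: 0.0869
t 24.33 p [0.6271 0.1947 0.116 ] phi 93.4 | shift [0.0024 0.0003 0.1175] turn 0.0 F [ 0.4 -0.5 -0.8] w 0.0869 g 0.0 q [ 0.15  0.56 -0.74  1.44  0.38  1.29 -0.56]
jar_mid 0.79 c 627.9 208.2 size 46 62 ang 5.3 mean [628.1 208.3]
jar_mid 0.76 c 735.5 156.9 size 14 49 ang 51.2 mean [734.2 156.8]
jar_mid 0.7 c 356.9 202.0 size 110 45 ang 16.0 mean [360.8 203.5]
```

View pics/w7.png

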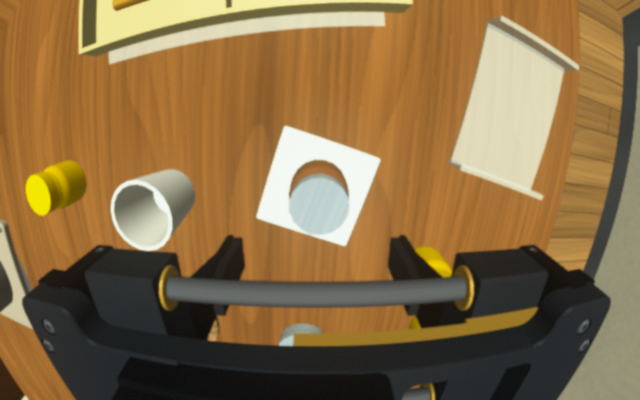

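The lid centre is at (319,204) and the tile corners are at (285,126), (380,157), (346,245) and (258,217). A yellow look-alike shows at (430,262) near the right finger, so I'll check its clearance.

```bash
cat >> h.py <<'E'
def wpt(c,u,v,z):
    K=np.array(c["camera_matrix"]); a=(u-K[0,2])/K[0,0]; b=(v-K[1,2])/K[1,1]; th=np.hypot(a,b); s=np.sin(th)/th
    d=Rm(c)@np.array([a*s,b*s,np.cos(th)]); return (c["xyz"]+d*(z-c["xyz"][2])/d[2])[:2]*1000
E
python3 - <<'E'
from h import *
c=cam("wrist")
g=c["img"].astype(int)
for n,u,v,z in [("lid",319,204,.076),("lidL",289,204,.076),("lidR",349,204,.076),("lidB",319,235,.076),("t1",285,126,.008),("t2",380,157,.008),("t3",346,245,.008),("t4",258,217,.008),("yel",432,255,.068)]: print(n,wpt(c,u,v,z).round(1))
t=cam("top")
for u,v in [(242,149),(271,136)]: print("yellow top",px2w(t,u,v,.068).round(3))
for o in r.outline_of("jar_mid","top")[:4]: print(np.round(o["bbox"]))
E
```

```text
lid [629.9 201.2]
lidL [606.4 199.9]
lidR [653.3 202.6]
lidB [631.5 174.8]
t1 [594.7 255. ]
t2 [688.9 230.6]
t3 [663.4 134. ]
t4 [569.4 160.6]
yel [735.6 155.5]
yellow top [0.744 0.098 0.068]
yellow top [0.778 0.01  0.068]
[271. 137.  20.  20.]
[218. 301.  22.  20.]
```

Clearance is fine: the yellow jar is at x ≥ 0.71 and the body stays above it. I'll descend on the jar.

```bash
M='python3 -m pendant'
$M '[[0.0047,0.0017,0,0],[0,0,0.03,0],[0,0,0.035,0],[0,0,0.03,0],[0,0,0.0165,0],[0,0,0.006,0],[0,0,0,0],[0,0,0,0]]' 1 20 | egrep 'ee_pos|ft_force'
$M '[[0,0,0,0],[0,0,0,0],[0,0,0,0],[0,0,0,0],[0,0,0,0],[0,0,0,0],[0,0,0,0],[0,0,0,0]]' 0 20 | egrep 'width|grip'
$M '[[0,0,0,0],[0,0,0,0],[0,0,0,0],[0,0,0,0]]' | egrep 'ee_pos|width|force'
$M '[[0,0,-0.01,0],[0,0,-0.02,0],[0,0,-0.035,0],[0,0,-0.035,0],[0,0,0,0],[0,0,0,0]]' | egrep 'ee_pos|width|force'
python3 - <<'E'
from h import *
go(.456,.0065,.0985,93.4)
E
```

```text
ee_pos: [0.6296, 0.2005, 0.0009]
ft_force: [0.3, -0.5, 0.6]
width: 0.0536
grip_force: 20.0
ee_pos: [0.6291, 0.2, 0.0]
ft_force: [-1.2, -1.0, 3.4]
width: 0.0535
grip_force: 20.0
ee_pos: [0.6302, 0.2007, 0.1024]
ft_force: [-0.5, -0.5, -2.6]
width: 0.0535
grip_force: 20.0
t 26.8 p [0.6302 0.2007 0.1024] phi 93.4 | shift [-0.1835 -0.1853  0.003 ] turn -0.0 F [-0.5 -0.5 -2.6] w 0.0535 g 20.0 q [ 0.14  0.58 -0.74  1.44  0.4   1.27 -0.57]
```

The jar is held at width 53.5 mm. Now I'll carry it to the coaster.

```bash
M='python3 -m pendant'
$M '[[-0.023,-0.0232,0,0],[-0.023,-0.0232,0,0],[-0.023,-0.0232,0,0],[-0.023,-0.0232,0,0],[-0.023,-0.0232,0,0],[-0.023,-0.0232,0,0],[-0.023,-0.0232,0,0],[-0.0225,-0.0232,0,0]]' | egrep 'ee_pos'
$M '[[0,0,0,0],[0,0,0,0],[0,0,0,0],[0,0,0,0]]' | egrep 'ee_pos|width|force'
python3 - <<'E'
from h import *
go(.456,.0065,0,93.4)
c=cam("wrist"); wmask(c,"coaster",.008)
E
```

```text
ee_pos: [0.4523, 0.0045, 0.0985]
ee_pos: [0.4547, 0.0068, 0.0995]
ft_force: [0.0, 0.0, -1.4]
width: 0.0534
grip_force: 20.0
t 27.8 p [0.4547 0.0068 0.0995] phi 93.5 | shift [-0.0004  0.0013  0.0995] turn 0.001 F [ 0.   0.  -1.4] w 0.0534 g 20.0 q [ 0.66  0.1  -0.8   1.98  0.08  1.09 -0.11]
coaster 0.83 c 455.1 16.5 size 110 88 ang 2.8 mean [455.3  20. ]
coaster 0.17 c 627.3 -13.4 size 77 67 ang 0.2 mean [626.  -12.7]
```

```bash
M='python3 -m pendant'
$M '[[0,0.001,0.03,0],[0,0,0.03,0],[0,0,0.025,0],[0,0,0.008,0],[0,0,0.003,0],[0,0,0.001,0],[0,0,0,0],[0,0,0,0]]' | egrep 'ee_pos|ft_force'
$M '[[0,0,0.001,0],[0,0,0.001,0],[0,0,0,0],[0,0,0,0]]' | egrep 'ee_pos|ft_force'
```

```text
ee_pos: [0.4567, 0.0059, 0.0041]
ft_force: [-0.5, -0.1, -1.9]
ee_pos: [0.4557, 0.0057, 0.0011]
ft_force: [-0.1, -0.2, -2.0]
```

```bash
M='python3 -m pendant'
$M '[[0,0,0.001,0],[0,0,0,0],[0,0,0,0]]' | egrep 'ee_pos|ft_force'
```

```text
ee_pos: [0.4557, 0.0058, -0.0001]
ft_force: [-0.3, -0.1, -0.8]
```

```bash
M='python3 -m pendant'
$M '[[0,0,0.001,0],[0,0,0,0],[0,0,0,0]]' | egrep 'ee_pos|ft_force'
$M '[[0,0,0,0],[0,0,0,0],[0,0,0,0],[0,0,0,0],[0,0,0,0],[0,0,0,0],[0,0,0,0],[0,0,0,0]]' 1 | egrep 'ee_pos|width'
$M '[[0,0,-0.01,0],[0,0,-0.02,0],[0,0,-0.035,0],[0,0,-0.035,0],[0,0,-0.03,0],[0,0,-0.02,0],[0,0,0,0],[0,0,0,0]]' | egrep 'ee_pos|width'
python3 - <<'E'
from h import *
c=cam("wrist"); wmask(c,"coaster",.008); wmask(c,"jar_mid",.076); save(c["img"][60:310,190:440],"w8.png",2.2)
go(.4725,-.188,.15,95)
E
```

```text
ee_pos: [0.4558, 0.0058, -0.0002]
ft_force: [-6.0, -0.5, 15.1]
ee_pos: [0.4555, 0.0059, -0.0012]
width: 0.0858
ee_pos: [0.4562, 0.0059, 0.1503]
width: 0.0871
coaster 0.68 c 455.9 5.2 size 108 109 ang 39.2 mean [455.3  15.7]
jar_mid 0.94 c 744.4 27.9 size 47 111 ang 78.4 mean [740.8  28.7]
jar_mid 0.7 c 717.6 107.1 size 101 46 ang 4.0 mean [714.8 107.1]
jar_mid 0.69 c 454.8 13.2 size 47 60 ang 3.4 mean [455.2  13.8]
t 30.88 p [0.4548 0.0059 0.1481] phi 93.4 | shift [-0.1946  0.0062 -0.002 ] turn -0.028 F [0.1 0.1 1.6] w 0.0869 g 0.0 q [ 0.69  0.04 -0.81  1.92  0.03  1.2  -0.07]
```

View pics/w8.png

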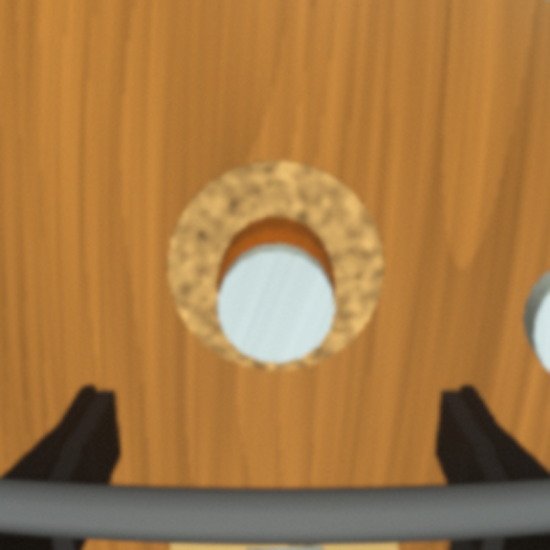

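The jar stands upright on the coaster with its lid centred at crop (276,303) and coaster edges at crop 168/384 and 160/370. I'll compute the offset and then move over to the weight.

```bash
python3 - <<'E'
from h import *
c=cam("wrist"); f=lambda a,b,z: wpt(c,190+a/2.2,60+b/2.2,z).round(1)
print("lid",f(276.5,303,.076),f(218,303,.076),f(335,303,.076),f(276,363,.076),f(276,243,.076)); print("coaster",f(168,266,.008),f(384,266,.008),f(276,160,.008),f(276,370,.008))
E
M='python3 -m pendant'
$M '[[-0.0325,0.001,0,0],[-0.0325,0.001,0,0],[-0.0325,0.001,0,0],[-0.0325,0.001,0,0],[-0.0325,0.001,0,0],[-0.0325,0.001,0,-0.028],[0,0,0,0],[0,0,0,0]]' | egrep 'ee_pos'
python3 - <<'E'
from h import *
c=cam("wrist"); wmask(c,"weight_mid",.044); wmask(c,"rest",.008); save(c["img"][60:310,190:440],"w9.png",2.2)
go(.4725,-.188,-.0125,95)
E
```

```text
lid [454.4   9.2] [431.    7.8] [477.8  10.6] [455.7 -16.7] [452.7  33.7]
coaster [400.    4.2] [508.1  10.7] [451.   59.9] [457.4 -48.6]
ee_pos: [0.4722, -0.1896, 0.1476]
weight_mid 0.56 c 472.7 -184.5 size 48 53 ang 4.9 mean [ 472.4 -184.4]
rest 0.95 c 473.7 -191.2 size 140 65 ang 5.6 mean [ 474.  -189.1]
rest 0.22 c 633.7 -191.2 size 62 119 ang 1.6 mean [ 633.7 -188.4]
rest 0.18 c 473.9 -193.8 size 55 60 ang 5.4 mean [ 473.4 -193.8]
t 31.75 p [ 0.473  -0.1869  0.1484] phi 95.1 | shift [-0.0012 -0.0005  0.1609] turn 0.001 F [-0.3 -0.4 -0.2] w 0.0867 g 0.0 q [ 0.87  0.16 -0.63  1.8   0.1   1.21  0.3 ]
```

View pics/w9.png

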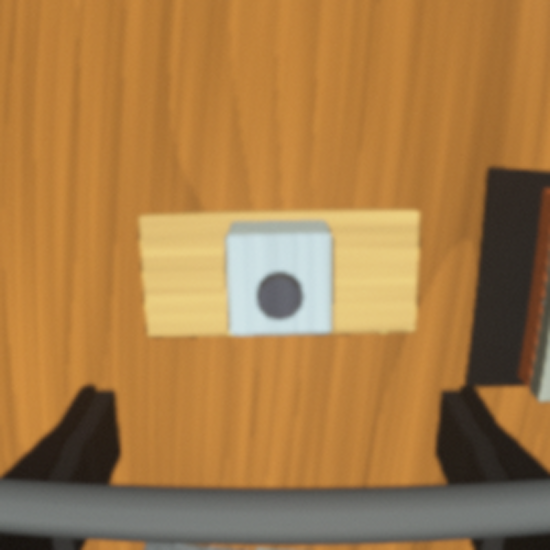

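The weight shows square on the rest, with its knob at crop (280,295) and the jaws aligned along x. I'll descend with the tips at 12 mm.

```bash
M='python3 -m pendant'
$M '[[0,0,0.035,0],[0,0,0.035,0],[0,0,0.035,0],[0,0,0.03,0],[0,0,0.018,0],[0,0,0.007,0],[0,0,0,0],[0,0,0,0]]' 1 40 | egrep 'ee_pos|ft_force'
$M '[[0,0,0,0],[0,0,0,0],[0,0,0,0],[0,0,0,0],[0,0,0,0],[0,0,0,0],[0,0,0,0],[0,0,0,0]]' 0 40 | egrep 'width|grip'
$M '[[0,0,0,0],[0,0,0,0],[0,0,0,0],[0,0,0,0]]' | egrep 'ee_pos|width|force'
$M '[[0,0,-0.01,0],[0,0,-0.02,0],[0,0,-0.035,0],[0,0,-0.035,0],[0,0,-0.03,0],[0,0,-0.02,0],[0,0,0,0],[0,0,0,0]]' | egrep 'ee_pos|width|force'
python3 - <<'E'
from h import *
go(.627,.193,.137,75)
E
```

```text
ee_pos: [0.4737, -0.1878, -0.0102]
ft_force: [-0.4, 0.6, 0.6]
width: 0.0475
grip_force: 39.9
ee_pos: [0.473, -0.1885, -0.0111]
ft_force: [-0.6, 0.7, 3.6]
width: 0.0477
grip_force: 39.9
ee_pos: [0.473, -0.1885, 0.139]
ft_force: [-0.1, -0.4, -7.8]
width: 0.0478
grip_force: 39.9
t 34.08 p [ 0.473  -0.1885  0.139 ] phi 95.0 | shift [0.3667 0.1866 0.0018] turn 0.349 F [-0.1 -0.4 -7.8] w 0.0478 g 39.9 q [ 0.88  0.17 -0.64  1.81  0.11  1.19  0.29]
```

```bash
M='python3 -m pendant'
$M '[[0.0306,0.0156,0,0],[0.0306,0.0156,0,0],[0.0306,0.0156,0,0],[0.0306,0.0156,0,0],[0.0306,0.0156,0,0],[0.0306,0.0156,0,0],[0.0306,0.0156,0,0],[0.0306,0.0156,0,0]]' | egrep 'ee_pos|width|grip'
$M '[[0.0306,0.0156,0,0],[0.0306,0.0156,0,0],[0.0306,0.0156,0,0],[0.03,0.015,0,0],[0,0,0,0.0873],[0,0,0,0.0873],[0,0,0,0.0873],[0,0,0,0.0873]]' | egrep 'ee_pos|width|grip'
$M '[[0,0,0,0],[0,0,0,0],[0,0,0,0]]' | egrep 'ee_pos|width|force'
python3 - <<'E'
from h import *
go(.6275,.1935,-.011,75)
c=cam("wrist"); wmask(c,"tile",.008); save(c["img"][60:310,190:440],"w10.png",2.2)
g=c["img"].astype(int); m=((g.min(2)>190)&(g.max(2)-g.min(2)<25)).astype(np.uint8); m[:60]=0
n,l,s,ce=cv2.connectedComponentsWithStats(m)
for i in range(1,n):
    if s[i,4]>300: print(s[i])
E
```

```text
ee_pos: [0.575, 0.0676, 0.1361]
width: 0.0475
grip_force: 39.9
ee_pos: [0.6255, 0.1929, 0.1353]
width: 0.0477
grip_force: 39.9
ee_pos: [0.6264, 0.1928, 0.1373]
ft_force: [0.1, 0.2, -5.4]
width: 0.0476
grip_force: 39.9
t 35.67 p [0.6264 0.1928 0.1373] phi 75.2 | shift [0.0011 0.0012 0.1483] turn 0.003 F [ 0.1  0.2 -5.4] w 0.0476 g 39.9 q [ 0.12  0.53 -0.69  1.42  0.34  1.32 -0.85]
tile 0.93 c 627.7 197.1 size 98 100 ang 74.7 mean [629.5 204.4]
[ 269  135   96   87 7259]
[140 221  56  40 404]
```

View pics/w10.png

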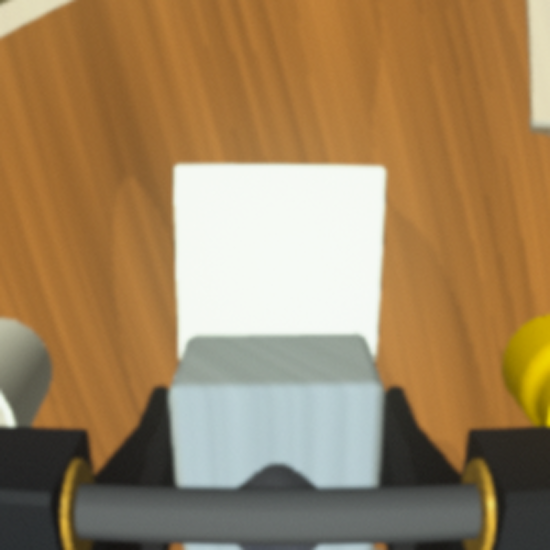

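The weight is aligned with the tile (edges at crop 175–385) and sits well over it. Lowering now.

```bash
M='python3 -m pendant'
$M '[[0.0014,0.0008,0.03,0],[0,0,0.035,0],[0,0,0.035,0],[0,0,0.03,0],[0,0,0.01,0],[0,0,0.004,0],[0,0,0,0],[0,0,0,0]]' | egrep 'ee_pos|ft_force'
$M '[[0,0,0.001,0],[0,0,0.001,0],[0,0,0,0],[0,0,0,0]]' | egrep 'ee_pos|ft_force'
```

```text
ee_pos: [0.6295, 0.1948, -0.003]
ft_force: [1.1, -0.1, -4.4]
ee_pos: [0.6286, 0.1942, -0.0065]
ft_force: [0.1, 0.5, -6.1]
```

```bash
M='python3 -m pendant'
$M '[[0,0,0.001,0],[0,0,0,0],[0,0,0,0]]' | egrep 'ee_pos|ft_force'
```

```text
ee_pos: [0.6282, 0.1941, -0.0082]
ft_force: [0.5, -1.1, -6.8]
```

```bash
M='python3 -m pendant'
$M '[[0,0,0.001,0],[0,0,0.001,0],[0,0,0,0],[0,0,0,0]]' | egrep 'ee_pos|ft_force'
$M '[[0,0,0.001,0],[0,0,0,0],[0,0,0,0]]' | egrep 'ee_pos|ft_force'
```

```text
ee_pos: [0.6281, 0.1941, -0.0103]
ft_force: [-0.9, 0.0, -5.8]
ee_pos: [0.6283, 0.1942, -0.011]
ft_force: [-1.5, -0.6, -3.8]
```

```bash
M='python3 -m pendant'
$M '[[0,0,0.0006,0],[0,0,0,0],[0,0,0,0]]' | egrep 'ee_pos|ft_force'
$M '[[0,0,0,0],[0,0,0,0],[0,0,0,0],[0,0,0,0],[0,0,0,0],[0,0,0,0],[0,0,0,0],[0,0,0,0]]' 1 | egrep 'ee_pos|width'
$M '[[0,0,-0.01,0],[0,0,-0.02,0],[0,0,-0.035,0],[0,0,-0.035,0],[0,0,-0.03,0],[0,0,-0.02,0],[0,0,0,0],[0,0,0,0]]' | egrep 'ee_pos|width'
python3 - <<'E'
from h import *
c=cam("wrist"); wmask(c,"tile",.008); wmask(c,"weight_mid",.044)
go(.6257,-.185,.138,93.6)
E
```

```text
ee_pos: [0.6283, 0.1942, -0.011]
ft_force: [-4.5, -1.8, 6.0]
ee_pos: [0.6282, 0.1942, -0.0118]
width: 0.0856
ee_pos: [0.6289, 0.1945, 0.1402]
width: 0.0871
tile 0.84 c 627.0 196.0 size 103 100 ang 74.7 mean [628.3 202.5]
weight_mid 0.65 c 629.8 198.0 size 54 47 ang 73.7 mean [629.5 198.5]
t 39.33 p [0.6276 0.1938 0.1371] phi 75.0 | shift [-0.3664  0.0964 -0.0006] turn -0.325 F [-1.1 -0.5 -1.1] w 0.087 g 0.0 q [ 0.12  0.53 -0.69  1.41  0.34  1.32 -0.85]
```

The weight is centred on the tile and square to it. Back to the stone.

```bash
M='python3 -m pendant'
$M '[[-0.0366,0.0096,0,0],[-0.0366,0.0096,0,0],[-0.0366,0.0096,0,0],[-0.0366,0.0096,0,0],[-0.0366,0.0096,0,0],[-0.0366,0.0096,0,0],[-0.0366,0.0096,0,0],[-0.0366,0.0096,0,0]]' | egrep 'ee_pos'
$M '[[-0.0366,0.0096,0,0],[-0.0366,0.0096,0,0],[0,0,0,-0.0812],[0,0,0,-0.0812],[0,0,0,-0.0812],[0,0,0,-0.0812],[0,0,0,0],[0,0,0,0]]' 1 25 | egrep 'ee_pos'
python3 - <<'E'
from h import *
c=cam("wrist"); wmask(c,"stone_mid",.038)
go(.6257,-.185,-.0165,93.6)
E
```

```text
ee_pos: [0.6255, -0.1104, 0.1371]
ee_pos: [0.6255, -0.1842, 0.1372]
t 40.77 p [ 0.6258 -0.1842  0.1377] phi 93.4 | shift [-0.0009  0.      0.1542] turn -0.003 F [-0.3 -0.1 -0.1] w 0.0872 g 0.0 q [ 0.68  0.51 -0.65  1.43  0.31  1.31  0.07]
```

```bash
M='python3 -m pendant'
$M '[[-0.0009,0,0.03,0],[0,0,0.035,0],[0,0,0.035,0],[0,0,0.03,0],[0,0,0.018,0],[0,0,0.006,0],[0,0,0,0],[0,0,0,0]]' 1 25 | egrep 'ee_pos|ft_force'
$M '[[0,0,0,0],[0,0,0,0],[0,0,0,0],[0,0,0,0],[0,0,0,0],[0,0,0,0],[0,0,0,0],[0,0,0,0]]' 0 25 | egrep 'width|grip'
$M '[[0,0,0,0],[0,0,0,0],[0,0,0,0],[0,0,0,0]]' | egrep 'ee_pos|width|force'
$M '[[0,0,-0.01,0],[0,0,-0.02,0],[0,0,-0.035,0],[0,0,-0.035,0],[0,0,-0.01,0],[0,0,0,0],[0,0,0,0]]' | egrep 'ee_pos|width|force'
python3 - <<'E'
from h import *
go(.474,-.1925,.09,5.5)
E
```

```text
ee_pos: [0.6268, -0.1851, -0.0147]
ft_force: [0.2, 0.4, 0.4]
width: 0.0412
grip_force: 0.0
ee_pos: [0.6261, -0.1851, -0.0157]
ft_force: [-1.0, 0.3, 0.9]
width: 0.0401
grip_force: 25.0
ee_pos: [0.6259, -0.1852, 0.0941]
ft_force: [-0.7, -0.0, -3.0]
width: 0.0396
grip_force: 25.0
t 43.02 p [ 0.6259 -0.1852  0.0941] phi 93.6 | shift [ 0.0022 -0.1521  0.0041] turn 1.537 F [-0.7 -0.  -3. ] w 0.0396 g 25.0 q [ 0.68  0.54 -0.64  1.48  0.33  1.23  0.06]
```

```bash
M='python3 -m pendant'
$M '[[0.0005,-0.0305,0,0],[0.0005,-0.0305,0,0],[0.0004,-0.0305,0,0],[0.0004,-0.0305,0,0],[0.0004,-0.0305,0,0],[0,0,0,0.1182],[0,0,0,0.1182],[0,0,0,0.1182]]' | egrep 'ee_pos'
$M '[[0,0,0,0.1182],[0,0,0,0.1182],[0,0,0,0.1182],[0,0,0,0.1182],[0,0,0,0.1182],[0,0,0,0.1182],[0,0,0,0.1182],[0,0,0,0.1182]]' | egrep 'ee_pos'
$M '[[0,0,0,0.1182],[0,0,0,0.1182],[0,0,0,0],[0,0,0,0],[0,0,0,0]]' | egrep 'ee_pos|width|force'
python3 - <<'E'
from h import *
go(.473,-.1925,-.0117,5.5)
c=cam("wrist"); wmask(c,"rest",.008); wmask(c,"stone_mid",.148); save(c["img"][60:310,190:440],"w11.png",2.2)
E
```

```text
ee_pos: [0.4718, -0.1926, 0.0924]
ee_pos: [0.4722, -0.1921, 0.0921]
ee_pos: [0.4731, -0.1923, 0.0933]
ft_force: [0.1, 0.8, -2.7]
width: 0.0396
grip_force: 25.0
t 44.77 p [ 0.4731 -0.1923  0.0933] phi 5.8 | shift [0.     0.0003 0.105 ] turn 0.005 F [ 0.1  0.8 -2.7] w 0.0396 g 25.0 q [ 0.77  0.21 -0.52  1.86  0.12  1.1  -1.27]
rest 0.66 c 523.7 -187.1 size 40 66 ang 5.9 mean [ 523.6 -186.9]
stone_mid 0.79 c 483.7 -191.1 size 95 41 ang 5.7 mean [ 494.  -190.3]
```

View pics/w11.png

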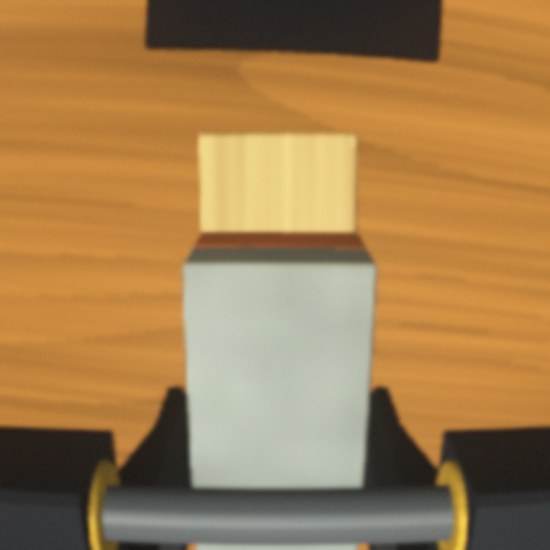

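The stone is aligned with the rest; its top front edge is at crop (280,262) and the rest's far edge is at (277,133). I'll check both in world coordinates.

Run:
```python
from h import *
c=cam("wrist"); f=lambda a,b,z: wpt(c,190+a/2.2,60+b/2.2,z).round(1)
print("stone front",f(280,262,.147),f(185,262,.147),f(375,262,.147)); print("rest far",f(277.5,133,.008),f(199,134,.008),f(356,134,.008))
```

```text
stone front [ 524.4 -187.9] [ 522.5 -168.5] [ 526.4 -207.4]
rest far [ 543.  -185.5] [ 539.8 -154.3] [ 546.1 -216.8]
```

The stone centre is at (472.7,-193.1) and the rest centre at (473.3,-192.5), under 1 mm apart. Lowering.

```bash
M='python3 -m pendant'
$M '[[0.0005,0,0.03,0],[0,0,0.035,0],[0,0,0.025,0],[0,0,0.008,0],[0,0,0.003,0],[0,0,0,0],[0,0,0,0]]' | egrep 'ee_pos|ft_force'
$M '[[0,0,0.001,0],[0,0,0.001,0],[0,0,0,0],[0,0,0,0]]' | egrep 'ee_pos|ft_force'
```

```text
ee_pos: [0.4755, -0.1928, -0.0052]
ft_force: [-0.3, -0.3, -2.7]
ee_pos: [0.4745, -0.1926, -0.0083]
ft_force: [-0.3, 0.7, -3.5]
```

```bash
M='python3 -m pendant'
$M '[[0,0,0.001,0],[0,0,0.0008,0],[0,0,0,0],[0,0,0,0]]' | egrep 'ee_pos|ft_force'
```

```text
ee_pos: [0.4742, -0.1924, -0.0106]
ft_force: [-0.6, 0.4, -2.2]
```

```bash
M='python3 -m pendant'
$M '[[0,0,0.0008,0],[0,0,0,0],[0,0,0,0]]' | egrep 'ee_pos|ft_force'
$M '[[0,0,0.0006,0],[0,0,0,0],[0,0,0,0]]' | egrep 'ee_pos|ft_force'
```

```text
ee_pos: [0.4742, -0.1924, -0.0114]
ft_force: [-0.8, 0.3, -2.3]
ee_pos: [0.4743, -0.1925, -0.0118]
ft_force: [-1.1, -0.3, -0.5]
```

```bash
M='python3 -m pendant'
$M '[[0,0,0.0003,0],[0,0,0,0],[0,0,0,0],[0,0,0,0],[0,0,0,0],[0,0,0,0],[0,0,0,0],[0,0,0,0]]' 1 | egrep 'ee_pos|width'
$M '[[0,0,0,0],[0,0,0,0],[0,0,0,0],[0,0,-0.01,0],[0,0,-0.02,0],[0,0,-0.035,0],[0,0,-0.035,0],[0,0,-0.035,0]]' | egrep 'ee_pos|width'
$M '[[0,0,-0.035,0],[0,0,-0.02,0],[0,0.035,0,0],[-0.01,0.038,0,0],[-0.015,0.038,0,0],[-0.015,0.038,0,0],[-0.015,0.038,0,0],[-0.015,0.038,0,0]]' | egrep 'ee_pos'
$M '[[-0.015,0.038,0,0],[-0.015,0.038,0,0],[-0.015,0.038,0,0],[0,0,0,0],[0,0,0,0]]' | egrep 'ee_pos'
python3 - <<'E'
from h import *
c=cam("top")
def rect(c,z,x0=.33,x1=.73,y0=-.25,y1=.30,s=1400):
    W=int((y1-y0)*s);H=int((x1-x0)*s); P=[(x1,y1),(x1,y0),(x0,y0),(x0,y1)]
    src=np.float32([w2px(c,(a,b,z)) for a,b in P]); dst=np.float32([(0,0),(W,0),(W,H),(0,H)])
    return cv2.warpPerspective(c["img"],cv2.getPerspectiveTransform(src,dst),(W,H),flags=cv2.INTER_CUBIC)
save(rect(c,.008),"rect2.png")
for t,z in [("tile",.008),("rest",.008),("coaster",.008),("jar_mid",.076),("weight_mid",.044),("stone_mid",.042),("cup",.04),("tin",.024),("brush",.01)]:
  for o in r.outline_of(t,"top")[:1]:
    v,u=np.nonzero(o["mask"])
    P=np.array([px2w(c,a,b,z)[:2] for a,b in zip(u,v)])*1000
    (a,b),(w,h),an=cv2.minAreaRect(P.astype(np.float32))
    print(t,round(o["score"],2),"c",round(a),round(b),"size",round(w),round(h),"ang",round(an,1))
E
```

```text
ee_pos: [0.4743, -0.1924, -0.0122]
width: 0.0831
ee_pos: [0.474, -0.192, 0.125]
width: 0.0874
ee_pos: [0.4255, -0.4248, 0.1788]
ee_pos: [0.3905, -0.5432, 0.1776]
tile 0.91 c 627 194 size 102 101 ang 74.3
rest 0.9 c 474 -193 size 141 65 ang 6.0
coaster 0.57 c 456 3 size 106 106 ang 85.9
jar_mid 0.88 c 315 178 size 59 47 ang 85.3
stone_mid 0.74 c 473 -194 size 105 41 ang 5.7
cup 0.69 c 475 183 size 72 63 ang 85.3
tin 0.77 c 621 -12 size 60 62 ang 86.1
brush 0.89 c 509 -386 size 45 202 ang 88.2
```

View pics/rect2.png

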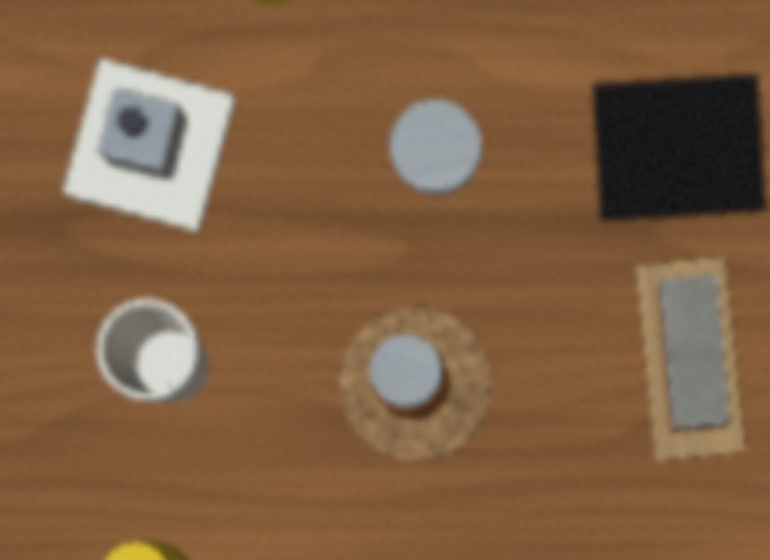

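In the final picture every thing is on its own pad:
- **Jar:** lid at (406,370), which works out to (456,4) mm against the coaster at (456,4).
- **Weight:** knob at (132,121), which works out to (627,192) against the tile at (627,194).
- **Stone:** (473,-194) at 5.7° against the rest at (474,-193) at 6.0°.

The cup, tin and brush have not moved.

```bash
python3 -c "
from bench import r
print(r.read_state()['time'],r.close_job())"
```

```text
the job is handed in; nothing more can be done
49.6333 None
```

The job is handed in at 49.6 s: jar on the coaster, weight on the tile and stone lengthwise on the rest, all upright and within about 2 mm of centre, with the cup, tin and brush where they were.

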